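# Blot a slide carrier and lean it in the draining stand

### The job

Take the slide carrier off the sloping cradle, stand it upright on its foot in the middle of the blotting pad and let go of it there for a moment. Then take it again by the top end and lean it in the draining stand between the two wire guards: leaning squarely on the top of the wall, its foot on the floor of the stand and right up against the stop bar. Never let the carrier fall over, leave the jar, bottle and slide box where they are, and let go at the end.

Things in the scene. Friction and masses are not known exactly. Their poses are not given: they have to be found in the camera images.
- carrier_center (a point): Slide carrier: loose flat aluminium bar, 170 long, 58 wide (y), 14 thick (x), steel foot block at one end, two glass slides on its -x face; 0.2 to 0.4 kg. Point: centre of the bar. z axis: from foot to top end. The upper 70 mm is bare metal to hold. At the start it lies on the cradle at 45 degrees, foot lowest, -x face up, top end away from the robot.
- carrier_foot (a point): Same carrier and axes: centre of the flat underside of its foot, 85 mm below the centre point. The foot block is 14 mm high, 58 mm wide (y) and 32 mm thick (x, 16 mm to each side). The carrier can stand by itself on it.
- carrier: The same slide carrier; origin and axes as carrier_foot.
- cradle: Fixed grey cradle, origin on the bench at the centre of its 170 x 90 mm base; its bed rises along its +x at 45 degrees. The bed, 34 mm wide, runs under the bar to 4 mm short of its top end; a 50 mm wide lip stops the foot. So the carrier is gripped across its 58 mm width, a finger down each side of the bed, and lifted straight up.
- pad_top (a point): Centre of the upper face (6 mm above the bench) of the fixed flat blotting pad, 150 x 150 mm, z up.
- stand_floor (a point): Fixed steel draining stand: point on its floor (5 mm above the bench), mid-width, at the face of the stop bar. x horizontal from wall to stop (roughly away from the robot), y along the stop, z up. Stop: face at x = 0, 10 mm thick, 22 mm high. Wall: upright face at x = -54 mm, 8 mm thick, top edge 105 mm above the floor. Both 110 mm long.
- wall_top (a point): Draining stand: middle of the upper edge of its wall, on the face towards the stop; axes as stand_floor. With its foot against the stop and resting on this edge the carrier leans 0.30 rad off vertical towards -x, the centre of its foot underside 15 mm from the stop face and 5 mm above the floor, its top end 60 mm past this edge.
- guards (a point): Draining stand: point midway between its two wire guards, level with their tops (143 mm above the stand's floor); axes as stand_floor. Wires 6 mm thick at y = +46 and -46 mm, 86 mm clear between. There is no room for fingers at the carrier's side edges there, so hold it across its 14 mm thickness by the top end.
- jar: Bystander: white-lidded jar, 60 mm across, 85 mm high; origin at the centre of its underside.
- slidebox: Bystander: closed grey slide box, 85 x 110 x 35 mm; origin at the centre of its underside.
- bottle: Bystander: small bottle, 54 mm across, 100 mm high; origin at the centre of its underside.
Mind the look-alikes: they are no part of the job. Of the things that look like the carrier, the middle-sized one is meant. What is shaped like the part that bears stand_floor but blue is not meant.

How it is judged:
By the outcome, as a careful person would: the job done as asked, in the order asked, and still so for the second after the job is handed in, with the robot touching nothing.
It also fails if it takes over 69 s, if anything falls off the work surface, if the arm or the gripper's body presses on something with over 40 N, if the wrist force passes 120 N, or if a joint passes its speed limit or range.

### The arm

A 7-joint arm with a two-finger parallel gripper is mounted at the origin on the work surface. World frame = base frame: x ahead of the robot, y to its left, z up, the work surface at z = 0. Lengths are in mm, angles in rad, forces in N, time in s.
With the tool pointing down it reaches from about 400 to 850 mm from the base axis. Payload 4.5 kg.
Tool frame: the origin (TCP) lies on the centre line of the jaws, within the pads' length; the fingertips stand 14 mm ahead of it and the grasp point (between the pads) lies 5 mm behind it; z points along the fingers, y is the line along which they close (so a half turn about z gives the same grasp; the last joint's range is limited). The gripper opens to 88 mm and grips with 3 to 60 N. Pads are 18 mm wide; open, the fingers measure 123 mm over their backs; the gripper's body (75 mm by 187 mm) begins 45 mm behind the grasp point.
Start: joints at [-1.274, 0.689, -0.195, 1.565, 0.157, 0.902, -0.215], TCP at [162.345, 603.57, 252.743] pointing down, gripper open.
Joint ranges: [-3.01, 3.01], [-0.46, 2.08], [-1.47, 1.51], [0.13, 2.56], [-1, 4.14], [0.04, 2.09], [-2.66, 2.66]. Speed limits (rad/s): [2.57, 2.57, 3.14, 3.14, 3.14, 3.14, 3.14].

### API

Orientations are given as a unit quaternion [x, y, z, w].
In Python, from cell import readout, optics, r gives the robot as it stands.
- The arm moves only by the tool servo_tool, never from a script. Its argument "rows" is a list that holds one entry, the list of rows, each a list of 4 numbers: the shift along the world's x, y, z in cm, then the turn about the world's z in degrees. A call has 1 to 8 rows; each row is the pose to reach, as a shift and turn from the pose commanded when the call began; what a row does not reach only later rows make up. A row lasts 1/10 s, in which the tool goes at most 50 mm and 8.59 degrees, less where a joint would pass 70% of its speed; a pose out of reach is approached as far as the arm can. A call with a gripper value outside its range is refused whole. "claw" is the finger opening in cm, from 0 to 8.81, set as the call begins (left out, the last holds). The fingers move at their own pace and stop on an object; the grip force is fixed at half the most. Time passes only in rows, so rows that repeat a pose let the fingers close. It gives the time, the measured TCP pose, the force, the opening and the grip force at its end, in the units of the state.
- readout.observe(): the state, without advancing time (a new reading comes with each control period).
- optics.snapshot(name): name is "scene" or "side" or "wrist"; returns the picture (400x640x3 uint8, blue, green, red); there is no depth.
- optics.camera_info(name): a dict with "fx", "fy", "cx", "cy" (pixels), "T" (4x4, takes a point from camera to world coordinates); the wrist camera has in their place "hand_eye" (4x4, takes a point from camera to tool coordinates, whose origin is the TCP and whose axes are the flange's). Camera axes: x right, y up, looking along -z (the intrinsics and any distortion apply to the point x, -y, -z); pixel columns grow to the right and rows downward; lengths in mm; the calibration is good to about 2 mm. A picture is of the moment at which its call begins: read the wrist's pose just before it. camera_info takes no time and is no camera call.
- r.finish_job(): hands the job in; it is judged then, once.
The state is a dict: "time": time; "q": joint angles; "dq": joint speeds; "joint_efforts": joint torques, N m; "tcp_pos": TCP position; "orientation": TCP orientation; "force": force on the tool from outside, world axes, zero at the start; "moment": the same for the moment, N m; "opening": finger opening in mm; "grip_force": force on a finger pad.
Only numpy, scipy, OpenCV 4.12 (cv2) and the standard library are available. Lean on these libraries where they do the work, as an engineer would, in place of code of your own. Each camera call takes 0.05 s, during which the arm holds its last target. There are 200 camera calls.

## Working session

There is one attempt and no reset: what is moved stays moved. The work goes in short steps, Python scripts to look and compute and a tool call to move; the robot and the scene stay as the last step left them, time stands still between calls to the robot, and variables do not carry over. Pictures are saved under pics/ and viewed, at most 10 in all, crops included, and the job is handed in when it is done.

Besides the shell and the picture viewer there is one more tool, called after ">>>" as a command line: name --argument value ..., lists and objects as JSON in quotes. servo_tool: Moves the arm, as the interface text tells. Its arguments: {"type":"object","properties":{"rows":{"type":"array"},"claw":{"type":"number"}},"required":["rows"]}

```bash
ls; mkdir -p pics
python3 - <<'E'
from cell import readout, optics, r
import cv2, numpy as np
np.set_printoptions(precision=3,suppress=True)
s=readout.observe();print(s)
for n in ("scene","side","wrist"):
    im=optics.snapshot(n);cv2.imwrite(f"pics/{n}0.png",im);print(n,optics.camera_info(n))
E
```

```text
pics
{'time': 0.0, 'q': array([-1.274,  0.69 , -0.195,  1.566,  0.157,  0.903, -0.215]), 'dq': array([ 0.001,  0.   ,  0.   , -0.001,  0.   ,  0.001, -0.001]), 'joint_efforts': array([  0.   , -52.758,  -1.267, -15.343,  -0.053,   0.007,   0.   ]), 'tcp_pos': array([162.26 , 602.938, 251.924]), 'orientation': array([ 0.131,  0.991, -0.001, -0.   ]), 'force': array([-0.626,  0.313, -0.16 ]), 'moment': array([ 0.035, -0.029,  0.021]), 'grip_force': 0.0, 'opening': 88.0539295118408}
scene {'fx': 366.35323112820885, 'fy': 366.35323112820885, 'cx': 320.67587027539406, 'cy': 200.12113959371126, 'T': array([[   0.88 ,   -0.314,    0.356,  934.304],
       [   0.475,    0.594,   -0.649, -571.681],
       [  -0.007,    0.741,    0.672,  780.771],
       [   0.   ,    0.   ,    0.   ,    1.   ]])}
side {'fx': 490.4424779064685, 'fy': 490.4424779064685, 'cx': 333.7827592127755, 'cy': 203.4827700218017, 'T': array([[   0.884,    0.327,   -0.334,  163.187],
       [  -0.467,    0.611,   -0.639, -690.827],
       [  -0.005,    0.721,    0.693,  944.538],
       [   0.   ,    0.   ,    0.   ,    1.   ]])}
wrist {'fx': 276.8249559353903, 'fy': 276.8249559353903, 'cx': 316.5471136278843, 'cy': 197.82174362730026, 'hand_eye': array([[  -0.001,    0.967,    0.256,   65.788],
       [   1.   ,    0.001,    0.   ,    0.714],
       [  -0.   ,    0.256,   -0.967, -131.937],
       [   0.   ,    0.   ,    0.   ,    1.   ]])}
```

View pics/scene0.png

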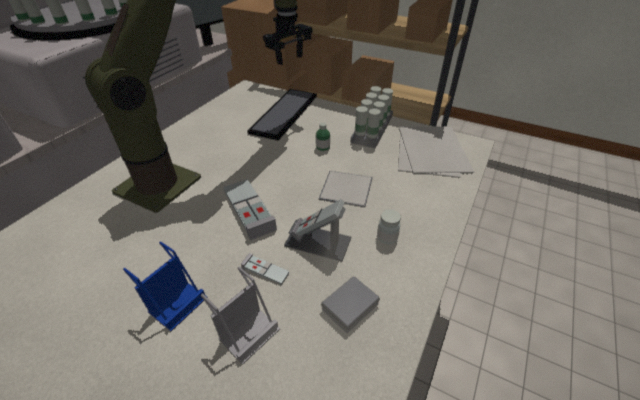

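View pics/side0.png

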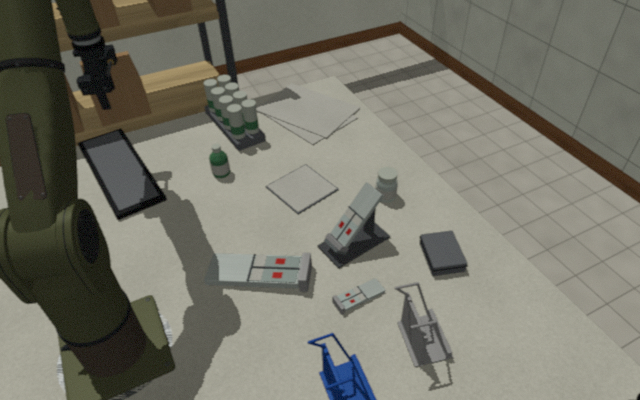

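The pad is at scene (346,188) and the cradle with the middle carrier at about (318,225). The grey stand is at (242,325). The blue stand and the large and small carriers are decoys.

```bash
cat > h.py <<'E'
from cell import readout, optics, r
import cv2, numpy as np
from scipy.spatial.transform import Rotation as R
np.set_printoptions(precision=1,suppress=True)
def cam(n,s=None):
    c=optics.camera_info(n)
    if n=="wrist":
        s=s or readout.observe()
        W=np.eye(4);W[:3,:3]=R.from_quat(s['orientation']).as_matrix();W[:3,3]=s['tcp_pos']
        T=W@c['hand_eye']
    else: T=c['T']
    return c,T
def ray(ct,u,v):
    c,T=ct
    d=T[:3,:3]@np.array([(u-c['cx'])/c['fx'],-(v-c['cy'])/c['fy'],-1]);return T[:3,3],d
def onz(ct,u,v,z):
    o,d=ray(ct,u,v);return o+d*(z-o[2])/d[2]
def proj(ct,p):
    c,T=ct;q=T[:3,:3].T@(np.asarray(p)-T[:3,3]);return np.array([c['cx']-c['fx']*q[0]/q[2],c['cy']+c['fy']*q[1]/q[2]])
def cross(rays):
    A=0;b=0
    for o,d in rays:
        d=d/np.linalg.norm(d);M=np.eye(3)-np.outer(d,d);A=A+M;b=b+M@o
    return np.linalg.solve(A,b)
def yaw(s): 
    m=R.from_quat(s['orientation']).as_matrix();return np.degrees(np.arctan2(m[1,0],m[0,0])),np.degrees(np.arctan2(m[1,1],m[0,1]))
E
python3 - <<'E'
from h import *
a=cam("scene");b=cam("side")
for n,p,z in [("pad",[(333,172),(372,177),(363,204),(320,197)],6),("stand",[(238,356),(277,325)],5),("cradlebase",[(286,241),(343,257),(351,238)],0),("jar",[(389,215)],85),("box",[(350,287)],35)]:
    print(n,[onz(a,*q,z) for q in p])
for n,p,z in [("pad",[(307,165),(338,187),(304,211),(267,187)],6),("cradlebase",[(320,246),(336,263),(390,235)],0),("stand",[(411,362),(450,355)],5),("bottle",[(220,165)],50)]:
    print(n,[onz(b,*q,z) for q in p])
print("cartop",cross([ray(a,339,205),ray(b,372,190)]))
print(yaw(readout.observe()))
A=cv2.imread("pics/scene0.png");B=cv2.imread("pics/side0.png")
c1=cv2.resize(A[190:270,270:370],None,fx=4,fy=4,interpolation=cv2.INTER_CUBIC)
c2=cv2.resize(A[270:370,190:290],None,fx=4,fy=4,interpolation=cv2.INTER_CUBIC)[:320]
c3=cv2.resize(B[180:265,315:415],None,fx=4,fy=4,interpolation=cv2.INTER_CUBIC)[:280]
c4=cv2.resize(B[280:370,380:480],None,fx=4,fy=4,interpolation=cv2.INTER_CUBIC)
h=lambda x:cv2.copyMakeBorder(x,0,300-min(300,x.shape[0]),0,0,cv2.BORDER_CONSTANT)[:300]
c1,c2,c3,c4=[cv2.resize(x,(400,300)) for x in (A[190:265,270:370],A[285:360,190:290],B[178:253,315:415],B[280:370,375:495])]
cv2.imwrite("pics/crops.png",np.vstack([np.hstack([c1,c2]),np.hstack([c3,c4])]))
E
```

```text
pad [array([492.4, 323.9,   6. ]), array([621.3, 360.9,   6. ]), array([648.1, 223.2,   6. ]), array([514.4, 189.4,   6. ])]
stand [array([ 602.6, -343.6,    5. ]), array([ 636.8, -243.6,    5. ])]
cradlebase [array([515.2, -14. ,   0. ]), array([682.4,   9.8,  -0. ]), array([672.6,  82.4,   0. ])]
jar [array([756.7, 134.7,  85. ])]
box [array([748.4, -90.9,  35. ])]
pad [array([621.8, 359.7,   6. ]), array([657.2, 228.6,   6. ]), array([529.7, 186.3,   6. ]), array([478. , 324.5,   6. ])]
cradlebase [array([513.7,  58. ,   0. ]), array([523.6, -10.2,   0. ]), array([691.5,   6.1,   0. ])]
stand [array([ 535.3, -318.1,    5. ]), array([ 616.2, -343.1,    5. ])]
bottle [array([380.1, 428.5,  50. ])]
cartop [649.5  42.1 149.4]
(np.float64(164.94585722188705), np.float64(74.9458499028529))
```

View pics/crops.png

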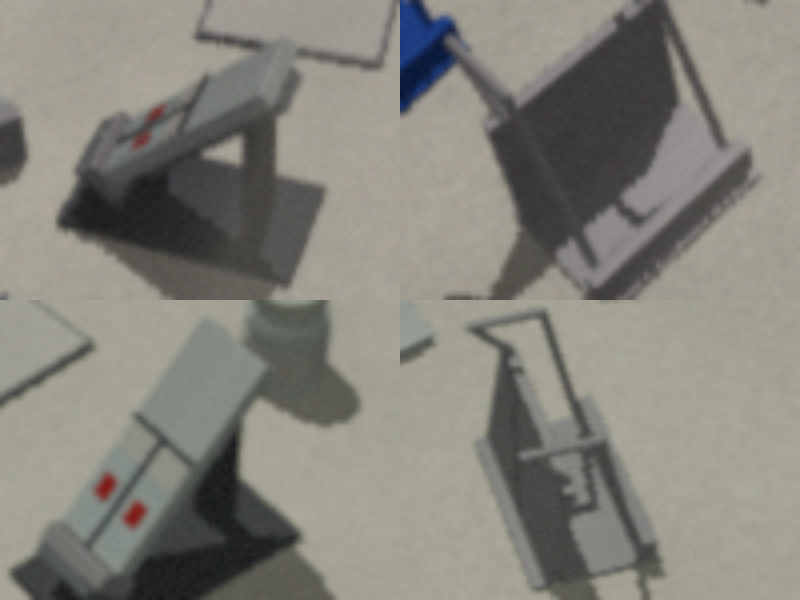

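The crops show the carrier on the cradle with its foot toward the robot, and the stand's stop bar on the far side. I'll move over the cradle and pad for a closer look with the wrist camera.

>>> servo_tool --rows '[[[3,-3.3,1,4],[6.3,-7,2.5,8],[9.5,-10.5,4,12],[12.7,-14,5,16],[16,-17.5,5,20],[19.2,-21,5,22],[22.4,-24.5,5,22],[25.6,-28,5,22]]]'

```text
time: 0.95
tcp_pos: [419.4, 321.8, 302.7]
orientation: [-0.061, 0.998, -0.0, -0.0]
force: [0.9, 1.5, 0.2]
opening: 87.8
grip_force: 0.0
```

>>> servo_tool --rows '[[[3.2,-3.5,0,0],[6.4,-7,0,0],[9.6,-10.5,0,0],[12.8,-14,0,0],[16,-17.5,0,0],[18,-20,0,0],[18,-20,0,0],[18,-20,0,0]]]'

```text
time: 1.75
tcp_pos: [598.2, 123.0, 302.2]
orientation: [-0.06, 0.998, 0.0, -0.001]
force: [-0.5, 1.3, -0.3]
opening: 88.2
grip_force: 0.0
```

Run:
```python
from h import *
s=readout.observe();im=optics.snapshot("wrist");cv2.imwrite("pics/w1.png",im)
import pickle;pickle.dump(s,open("w1.pkl","wb"))
print(s['time'],s['q'],s['tcp_pos'],yaw(s))
```

```text
1.75 [-0.1  0.6 -0.3  1.5  0.2  1.   1.2] [598.2 123.  302.2] (np.float64(-173.14959187372816), np.float64(96.85037781640598))
```

View pics/w1.png

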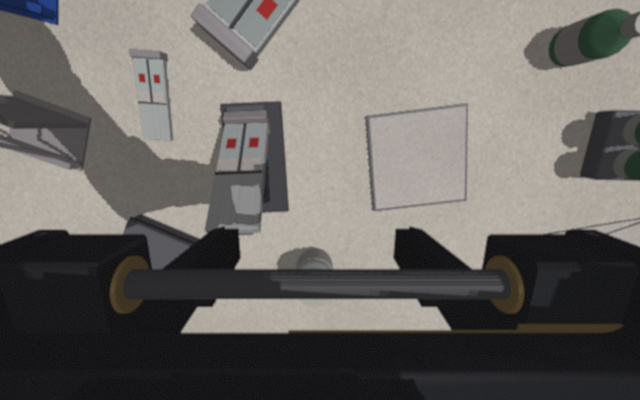

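Run:
```python
from h import *
import pickle
s=pickle.load(open("w1.pkl","rb"));w=cam("wrist",s);a=cam("scene");b=cam("side")
im=cv2.imread("pics/w1.png")
P=[onz(w,*q,6) for q in [(366,117),(467,104),(466,200),(373,209)]];print("pad w",*P,np.mean(P,0))
print("cradle base w",*[onz(w,*q,5) for q in [(221,102),(281,102),(288,210)]])
print("top +y",cross([ray(a,340.7,200),ray(b,366.7,183.5)]),"top -y",cross([ray(a,335.5,217),ray(b,382,194)]))
# red marks in all views near carrier
for n,ct,f,box in [("scene",a,"scene0",(290,195,345,245)),("side",b,"side0",(325,185,385,250)),("wrist",w,"w1",(210,110,275,200))]:
    I=cv2.imread(f"pics/{f}.png").astype(int);m=((I[...,2]-np.maximum(I[...,1],I[...,0]))>40).astype(np.uint8)
    M=np.zeros_like(m);x0,y0,x1,y1=box;M[y0:y1,x0:x1]=m[y0:y1,x0:x1]
    k,l,st,c=cv2.connectedComponentsWithStats(M);print(n,[(c[i],st[i,4]) for i in range(1,k) if st[i,4]>2])
cv2.imwrite("pics/w1c.png",cv2.resize(im[85:245,180:340],(800,800),interpolation=cv2.INTER_CUBIC)[:,:560][:600*800//800] if 0 else cv2.resize(im[90:240,190:310],(480,600),interpolation=cv2.INTER_CUBIC))
```

```text
pad w [513.1 187.8   6. ] [477.5 332.1   6. ] [620.4 367.8   6. ] [652.8 222.3   6. ] [566.  277.5   6. ]
cradle base w [517.4 -27.1   5. ] [506.9  60.5   5. ] [671.1  86.    5. ]
top +y [646.3  60.4 153.9] top -y [659.4   8.3 150.5]
scene [(array([308.8, 217.8]), np.int32(5)), (array([305. , 224.5]), np.int32(4))]
side [(array([340.9, 224.4]), np.int32(20)), (array([348.2, 231.3]), np.int32(21))]
wrist [(array([230.8, 143.1]), np.int32(78)), (array([253.3, 142.1]), np.int32(77))]
```

View pics/w1c.png

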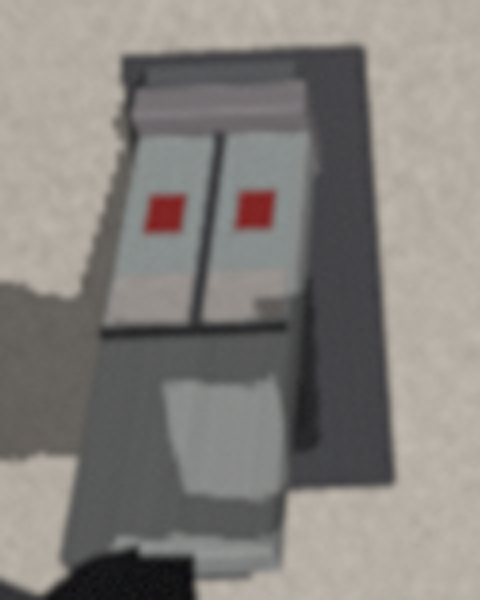

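Run:
```python
from h import *
import pickle
s=pickle.load(open("w1.pkl","rb"));w=cam("wrist",s);a=cam("scene");b=cam("side")
L=cross([ray(a,305,224.5),ray(b,348.2,231.3),ray(w,230.8,143.1)])
Rr=cross([ray(a,308.8,217.8),ray(b,340.9,224.4),ray(w,253.3,142.1)])
print(L,Rr,(L+Rr)/2,[ (proj(c,p)) for p in (L,Rr) for c in (a,b,w)])
d=Rr-L;print("cradle yaw from marks",np.degrees(np.arctan2(-d[0],d[1])))
# dark line: from side crop3 and wrist
# side crop: line ends (137,113)->, (192,165)
l1=cross([ray(b,315+192/4,178+165/4),ray(w,215.5,173.2)]);l2=cross([ray(b,315+137/4,178+113/4),ray(w,261.2,171.2)])
print("line",l1,l2,(l1+l2)/2)
```

```text
[568.    9.2  72.6] [563.5  37.7  71.7] [565.7  23.5  72.1] [array([305.4, 224.2]), array([348.4, 231.7]), array([230.6, 142.6]), array([309.2, 217.3]), array([341.1, 225. ]), array([253.1, 141.7])]
cradle yaw from marks 8.855001042807613
line [603.3   2.1 104.8] [595.1  56.3 105.1] [599.2  29.2 105. ]
```

Marks triangulate consistently: cradle yaw is about 8.7°, and the grip TCP is about (632, 34, 123).

>>> servo_tool --rows '[[[1.2,-3,0,0.6],[2.4,-6,-1,1.2],[3.4,-8.9,-4,1.9],[3.4,-8.9,-8,1.9],[3.4,-8.9,-11,1.9],[3.4,-8.9,-14,1.9],[3.4,-8.9,-16,1.9],[3.4,-8.9,-17.9,1.9]]]'

```text
time: 2.6
tcp_pos: [631.2, 37.1, 122.7]
orientation: [-0.079, 0.997, 0.001, -0.001]
force: [0.1, -0.3, 0.1]
opening: 87.8
grip_force: 0.0
```

>>> servo_tool --rows '[[[0,0,0,0],[0,0,0,0],[0,0,0,0]]]'

```text
time: 2.9
tcp_pos: [633.0, 35.6, 125.1]
orientation: [-0.078, 0.997, 0.0, 0.001]
force: [-0.2, 0.7, -0.1]
opening: 88.3
grip_force: 0.0
```

>>> servo_tool --rows '[[[0,0,0,0],[0,0,0,0],[0,0,0,0],[0,0,0,0],[0,0,0,0],[0,0,0,0],[0,0,0,0],[0,0,0,0]]]' --claw 4

```text
time: 3.7
tcp_pos: [632.5, 34.3, 124.0]
orientation: [-0.077, 0.997, -0.0, 0.0]
force: [-0.3, -1.1, 4.1]
opening: 57.3
grip_force: 30.0
```

>>> servo_tool --rows '[[[0,0,0.5,0],[0,0,1.5,0],[0,0,3,0],[0,0,5,0],[0,0,7,0],[0,0,8.5,0],[0,0,9.5,0],[0,0,10,0]]]'

```text
time: 4.5
tcp_pos: [632.8, 34.8, 225.4]
orientation: [-0.077, 0.997, 0.0, 0.001]
force: [0.6, 0.2, -3.5]
opening: 57.8
grip_force: 30.0
```

>>> servo_tool --rows '[[[0,0,0,0],[0,0,0,0],[0,0,0,0]]]'

```text
time: 4.8
tcp_pos: [631.8, 34.5, 222.9]
orientation: [-0.077, 0.997, -0.0, -0.001]
force: [0.3, -0.1, -3.0]
opening: 57.5
grip_force: 30.0
```

Run:
```python
from h import *
s=readout.observe();print(s['tcp_pos'],s['force'],s['moment'],s['opening'])
a,b=[optics.snapshot(n) for n in("scene","side")]
ca,cb=proj(cam("scene"),s['tcp_pos']).astype(int),proj(cam("side"),s['tcp_pos']).astype(int);print(ca,cb)
f=lambda I,c:cv2.resize(I[max(0,c[1]-50):max(0,c[1]-50)+125,c[0]-50:c[0]+50],(400,500),interpolation=cv2.INTER_CUBIC)
cv2.imwrite("pics/lift.png",np.hstack([f(a,ca),f(b,cb)]))
```

```text
[631.8  34.5 222.9] [ 0.3 -0.1 -3. ] [ 0.  -0.2 -0. ] 57.50710868764716
[331 182] [368 170]
```

View pics/lift.png

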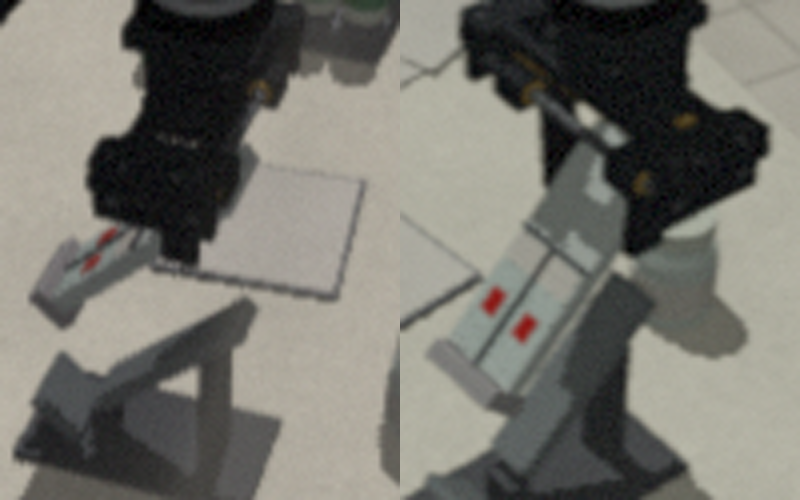

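The carrier is held firmly at about 45°. I'll carry it over the pad, check the tilt, then set the foot edge down and swing the top upright.

>>> servo_tool --rows '[[[0.4,2,0,0],[0.8,6,0,0],[1.4,10.5,0,0],[2,15,0,0],[2.7,19.5,-1,0],[3.2,23,-4,0],[3.5,25.2,-7,0],[3.5,25.7,-9,0]]]'

```text
time: 5.7
tcp_pos: [665.0, 296.0, 130.6]
orientation: [-0.08, 0.997, 0.001, -0.002]
force: [-0.4, -1.0, -3.7]
opening: 57.7
grip_force: 30.0
```

>>> servo_tool --rows '[[[0,0,0,0],[0,0,0,0],[0,0,0,0]]]'

```text
time: 6.0
tcp_pos: [669.1, 289.4, 135.6]
orientation: [-0.076, 0.997, -0.0, 0.002]
force: [0.9, 0.1, -3.7]
opening: 57.6
grip_force: 30.0
```

```bash
cat >> h.py <<'E'
def marks(ims=None):
    s=readout.observe();out={}
    for n in ("scene","side"):
        I=optics.snapshot(n);cv2.imwrite(f"pics/last_{n}.png",I);ct=cam(n);c=proj(ct,s['tcp_pos']+[0,0,-60])
        J=I.astype(int);m=((J[...,2]-np.maximum(J[...,1],J[...,0]))>35).astype(np.uint8)
        k,l,st,ce=cv2.connectedComponentsWithStats(m)
        out[n]=[(ce[i].round(1),st[i,4]) for i in range(1,k) if st[i,4]>2 and np.hypot(*(ce[i]-c))<80]
    return s,out
E
python3 - <<'E'
from h import *
s,o=marks();print(s['tcp_pos'],s['force'],s['moment']*100);print(o)
E
```

```text
[669.1 289.4 135.6] [ 0.9  0.1 -3.7] [  8.  -12.6  -3.1]
{'scene': [], 'side': [(array([309.3, 158.8]), np.int32(15)), (array([315.1, 163.9]), np.int32(16))]}
```

```bash
cat >> h.py <<'E'
def tilt(px,s,n="side",r0=87,off=8,dz=5):
    # angle off vertical from mid of marks, seen by one camera, in plane through grip along carrier x
    y=np.radians(yaw(s)[1]-90);u=np.array([np.cos(y),np.sin(y),0]);nn=np.array([-u[1],u[0],0])
    g=s['tcp_pos']+[0,0,dz];o,d=ray(cam(n),*px);p=o+d*(nn@(g-o))/(nn@d)
    h,z=(p-g)@u,p[2]-g[2]
    return h,z,np.degrees(np.arctan2(-h,-z)-np.arctan2(off,r0)),np.hypot(h,z)
E
python3 - <<'E'
from h import *
print(tilt((312.2,161.35),readout.observe()))
E
```

```text
(np.float64(-66.29151110075492), np.float64(-56.865617485926236), np.float64(44.12282661015111), np.float64(87.3399272731389))
```

>>> servo_tool --rows '[[[0,0,-1,0],[0,0,-1.8,0],[0,0,-2.1,0],[0,0,-2.3,0],[0,0,-2.3,0],[0,0,-2.3,0]]]'

```text
time: 6.7
tcp_pos: [667.2, 291.6, 110.8]
orientation: [-0.077, 0.997, 0.0, -0.0]
force: [0.0, -1.3, -2.3]
opening: 57.6
grip_force: 30.0
```

>>> servo_tool --rows '[[[-0.25,-0.04,0.1,0],[-0.5,-0.08,0.25,0],[-0.75,-0.12,0.45,0],[-1,-0.15,0.6,0],[-1,-0.15,0.6,0],[-1,-0.15,0.6,0]]]'

```text
time: 7.3
tcp_pos: [657.4, 290.1, 116.9]
orientation: [-0.077, 0.997, 0.0, 0.0]
force: [0.3, -0.0, -2.0]
opening: 57.3
grip_force: 30.0
```

Run:
```python
from h import *
s,o=marks();print(s['tcp_pos'],s['force'],s['moment']*100);print(o)
p=np.mean([c for c,_ in o['side']],0);print(tilt(p,s))
```

```text
[657.4 290.1 116.9] [ 0.3 -0.  -2. ] [  6.9 -11.6  -1.7]
{'scene': [], 'side': [(array([305.5, 165.1]), np.int32(15)), (array([311.7, 170.4]), np.int32(16))]}
(np.float64(-66.88047139649467), np.float64(-56.10230622842495), np.float64(44.75478119225865), np.float64(87.29528176462523))
```

>>> servo_tool --rows '[[[0,0,-0.4,0],[-0.1,0,-0.7,0],[-0.5,-0.08,-0.7,0],[-1,-0.15,-0.6,0],[-1.5,-0.23,-0.4,0],[-1.5,-0.23,-0.4,0]]]'

```text
time: 8.0
tcp_pos: [639.9, 287.6, 112.2]
orientation: [-0.078, 0.997, -0.0, -0.002]
force: [0.5, -0.0, -2.9]
opening: 57.7
grip_force: 30.0
```

Run:
```python
from h import *
s,o=marks();print(s['tcp_pos'],s['force'],s['moment']*100);print(o)
p=np.mean([c for c,_ in o['side']],0);print(tilt(p,s))
```

```text
[639.9 287.6 112.2] [ 0.5 -0.  -2.9] [  5.2 -15.   -0.9]
{'scene': [], 'side': [(array([300.6, 168.7]), np.int32(14)), (array([306.5, 174.1]), np.int32(15))]}
(np.float64(-66.49431732681434), np.float64(-56.03451480513215), np.float64(44.62548225164055), np.float64(86.95608711416156))
```

>>> servo_tool --rows '[[[0,0,-0.3,0],[0,0,-0.6,0],[0,0,-0.8,0],[0,0,-0.8,0]]]'

```text
time: 8.5
tcp_pos: [646.2, 288.2, 107.0]
orientation: [-0.077, 0.997, 0.001, 0.004]
force: [4.9, -0.6, 6.3]
opening: 57.4
grip_force: 30.0
```

>>> servo_tool --rows '[[[-0.3,-0.05,0,0],[-0.6,-0.1,0,0],[-1,-0.15,0.1,0],[-1.5,-0.23,0.2,0],[-2,-0.3,0.4,0]]]'

```text
time: 9.0
tcp_pos: [622.2, 284.8, 108.8]
orientation: [-0.077, 0.997, 0.0, 0.0]
force: [0.1, -0.1, -2.6]
opening: 57.6
grip_force: 30.0
```

Run:
```python
from h import *
s,o=marks();print(s['tcp_pos'],s['force'],s['moment']*100);print(o)
p=np.mean([c for c,_ in o['side']],0);print(tilt(p,s))
```

```text
[622.2 284.8 108.8] [ 0.1 -0.1 -2.6] [ 10.7 -23.2  -1.2]
{'scene': [(array([345. , 171.3]), np.int32(3)), (array([342. , 176.5]), np.int32(4))], 'side': [(array([294.2, 172.1]), np.int32(15)), (array([299.9, 177.6]), np.int32(17))]}
(np.float64(-70.39770244010064), np.float64(-54.18489442159246), np.float64(47.160829492193955), np.float64(88.83602474404218))
```

Pad friction (about 0.5) is too low to pivot at 45°. I'll hook the foot's underside on the far edge of the pad to swing it up.

>>> servo_tool --rows '[[[0,0,2,0],[2,0.6,4,2],[6,1.8,4,5],[10,3,4,5],[11.9,3.4,3.5,5],[11.9,3.4,1.5,5],[11.9,3.4,0.5,5],[11.9,3.4,0.5,5]]]'

```text
time: 9.9
tcp_pos: [738.2, 317.9, 109.5]
orientation: [-0.121, 0.993, -0.001, -0.004]
force: [-0.6, -0.2, -2.6]
opening: 57.8
grip_force: 30.0
```

>>> servo_tool --rows '[[[0,0,-0.4,0],[0,0,-0.8,0],[0,0,-0.8,0],[0,0,-0.8,0]]]'

```text
time: 10.3
tcp_pos: [741.4, 318.9, 106.3]
orientation: [-0.121, 0.993, 0.0, 0.0]
force: [-0.2, 1.0, -2.7]
opening: 57.6
grip_force: 30.0
```

Run:
```python
from h import *
s,o=marks();print(s['tcp_pos'],yaw(s),s['force'],s['moment']*100);print(o)
p=np.mean([c for c,_ in o['side']],0);print(tilt(p,s))
I=cv2.imread("pics/last_side.png");J=cv2.imread("pics/last_scene.png")
q=proj(cam("side"),[655,298,6]).astype(int);k=proj(cam("scene"),[655,298,6]).astype(int);print(q,k)
f=lambda I,c:cv2.resize(I[c[1]-50:c[1]+30,c[0]-40:c[0]+40],(400,400),interpolation=cv2.INTER_CUBIC)
cv2.imwrite("pics/hook.png",np.hstack([f(I,q),f(J,k)]))
```

```text
[741.4 318.9 106.3] (np.float64(-166.15106640613686), np.float64(103.84893923291253)) [-0.2  1.  -2.7] [  9.9 -12.6   3. ]
{'scene': [(array([383., 178.]), np.int32(5)), (array([381.9, 183.4]), np.int32(7))], 'side': [(array([328.4, 154.6]), np.int32(14)), (array([335., 159.]), np.int32(15))]}
(np.float64(-67.16784386552047), np.float64(-54.55867087389589), np.float64(45.66015047913544), np.float64(86.5342002740479))
[326 173] [374 190]
```

View pics/hook.png

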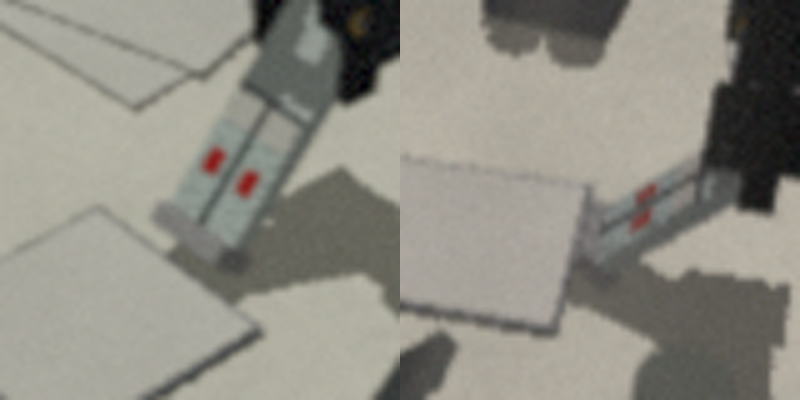

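>>> servo_tool --rows '[[[-0.4,-0.1,0,0],[-0.8,-0.2,0,0],[-1.2,-0.3,0,0],[-1.2,-0.3,0,0]]]'

```text
time: 10.8
tcp_pos: [728.6, 315.7, 105.9]
orientation: [-0.121, 0.993, -0.0, -0.0]
force: [-0.6, -0.5, -2.7]
opening: 57.9
grip_force: 30.0
```

>>> servo_tool --rows '[[[-0.3,-0.07,0,0],[-0.5,-0.12,0,0],[-0.5,-0.12,0,0]]]'

```text
time: 11.1
tcp_pos: [724.4, 314.6, 106.0]
orientation: [-0.121, 0.993, 0.0, 0.0]
force: [0.7, -0.6, -2.3]
opening: 57.8
grip_force: 30.0
```

>>> servo_tool --rows '[[[-0.3,-0.07,0,0],[-0.5,-0.12,0,0],[-0.5,-0.12,0,0]]]'

```text
time: 11.4
tcp_pos: [721.7, 313.7, 107.8]
orientation: [-0.12, 0.993, 0.001, 0.003]
force: [4.8, 0.2, 3.1]
opening: 57.4
grip_force: 30.0
```

>>> servo_tool --rows '[[[-0.3,-0.07,0,0],[-0.6,-0.15,0.1,0],[-0.6,-0.15,0.1,0]]]'

```text
time: 11.7
tcp_pos: [717.8, 312.6, 110.6]
orientation: [-0.12, 0.993, 0.001, 0.006]
force: [7.7, 0.5, 5.3]
opening: 57.4
grip_force: 30.0
```

Run:
```python
from h import *
s,o=marks();print(s['tcp_pos'],s['force'],s['moment']*100);print(o)
p=np.mean([c for c,_ in o['side']],0);print(tilt(p,s))
```

```text
[717.8 312.6 110.6] [7.7 0.5 5.3] [  29.3 -178.2    5.9]
{'scene': [(array([376.2, 177.2]), np.int32(5)), (array([375. , 182.5]), np.int32(4))], 'side': [(array([322.7, 157.5]), np.int32(13)), (array([329.5, 162.1]), np.int32(15))]}
(np.float64(-64.512375444172), np.float64(-57.9708657025765), np.float64(42.80331061910968), np.float64(86.73216159969706))
```

>>> servo_tool --rows '[[[-0.3,-0.08,0.2,0],[-0.65,-0.16,0.45,0],[-1,-0.25,0.7,0],[-1.35,-0.33,0.9,0],[-1.35,-0.33,0.9,0]]]'

```text
time: 12.3
tcp_pos: [703.6, 309.0, 119.3]
orientation: [-0.12, 0.993, 0.001, 0.005]
force: [6.4, 0.6, 5.8]
opening: 58.0
grip_force: 30.0
```

Run:
```python
from h import *
s,o=marks();print(s['tcp_pos'],s['force']);print(o)
p=np.mean([c for c,_ in o['side']],0);print(tilt(p,s))
```

```text
[703.6 309.  119.3] [6.4 0.6 5.8]
{'scene': [], 'side': [(array([321.2, 158. ]), np.int32(13)), (array([327.7, 162.9]), np.int32(14))]}
(np.float64(-56.199152938826664), np.float64(-65.61369270335817), np.float64(35.32676837532526), np.float64(86.39155896968376))
```

Pivoting works (35°). I'll continue the arc.

>>> servo_tool --rows '[[[-0.45,-0.11,0.25,0],[-0.9,-0.22,0.48,0],[-1.35,-0.33,0.7,0],[-1.77,-0.43,0.9,0],[-2.2,-0.54,1.1,0],[-2.75,-0.68,1.25,0],[-3.3,-0.82,1.4,0],[-3.3,-0.82,1.4,0]]]'

```text
time: 13.2
tcp_pos: [668.5, 300.3, 131.7]
orientation: [-0.12, 0.993, 0.0, 0.002]
force: [3.2, -0.2, 6.0]
opening: 57.7
grip_force: 30.0
```

Run:
```python
from h import *
s,o=marks();print(s['tcp_pos'],s['force']);print(o)
p=np.mean([c for c,_ in o['side']],0);print(tilt(p,s))
```

```text
[668.5 300.3 131.7] [ 3.2 -0.2  6. ]
{'scene': [], 'side': [(array([317.5, 159.5]), np.int32(8)), (array([324.1, 164.6]), np.int32(7))]}
(np.float64(-33.9070476999782), np.float64(-76.31203045185367), np.float64(18.70278604326236), np.float64(83.5057715095983))
```

>>> servo_tool --rows '[[[-0.6,-0.15,0.15,0],[-1.2,-0.3,0.27,0],[-1.8,-0.44,0.35,0],[-2.4,-0.59,0.38,0],[-3,-0.74,0.4,0],[-3.6,-0.88,0.4,0],[-4.2,-1.03,0.36,0],[-4.4,-1.08,0.3,0]]]'

```text
time: 14.1
tcp_pos: [624.8, 289.6, 134.7]
orientation: [-0.12, 0.993, 0.0, 0.003]
force: [7.0, 0.2, 10.5]
opening: 57.6
grip_force: 30.0
```

Run:
```python
from h import *
s,o=marks();print(s['tcp_pos'],s['force']);print(o)
if o['side']: p=np.mean([c for c,_ in o['side']],0);print(tilt(p,s))
I=cv2.imread("pics/last_side.png");q=proj(cam("side"),[640,290,70]).astype(int)
I0=cv2.imread("pics/last_scene.png");k=proj(cam("scene"),[640,290,70]).astype(int)
f=lambda I,c:cv2.resize(I[c[1]-50:c[1]+50,c[0]-40:c[0]+40],(400,500),interpolation=cv2.INTER_CUBIC)
cv2.imwrite("pics/up.png",np.hstack([f(I,q),f(I0,k)]))
```

```text
[624.8 289.6 134.7] [ 7.   0.2 10.5]
{'scene': [], 'side': [(array([313.4, 163.2]), np.int32(5)), (array([319.5, 167.5]), np.int32(6))]}
(np.float64(-5.213096558980978), np.float64(-82.52052619066413), np.float64(-1.6390410511155808), np.float64(82.6850265677973))
```

View pics/up.png

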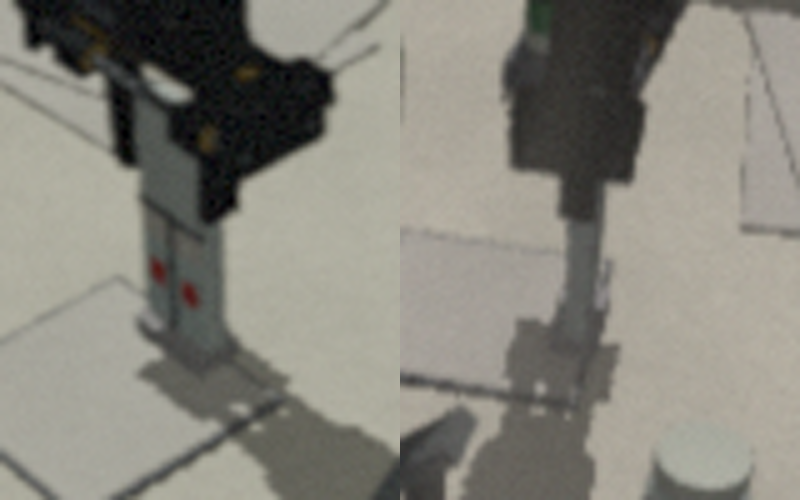

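>>> servo_tool --rows '[[[0,0,0.5,0],[0,0,1.5,0],[0,0,2,0],[-1.5,-0.35,2,0],[-3.5,-0.8,2,0],[-5.2,-1.2,2,0],[-5.9,-1.3,2,0],[-5.9,-1.3,2,0]]]'

```text
time: 15.0
tcp_pos: [562.6, 276.7, 152.7]
orientation: [-0.121, 0.993, -0.0, -0.001]
force: [-0.2, 0.8, -2.9]
opening: 57.8
grip_force: 30.0
```

>>> servo_tool --rows '[[[0,0,0,0],[0,0,0,0],[0,0,0,0]]]'

```text
time: 15.3
tcp_pos: [564.6, 276.6, 152.7]
orientation: [-0.12, 0.993, 0.0, 0.0]
force: [0.2, 0.5, -3.0]
opening: 57.9
grip_force: 30.0
```

Run:
```python
from h import *
s,o=marks();print(s['tcp_pos'],s['force'],yaw(s));print(o)
if o['side']: p=np.mean([c for c,_ in o['side']],0);print(tilt(p,s,r0=83))
```

```text
[564.6 276.6 152.7] [ 0.2  0.5 -3. ] (np.float64(-166.19018426619596), np.float64(103.80982367954255))
{'scene': [], 'side': [(array([295.4, 167.2]), np.int32(5)), (array([301.6, 171.8]), np.int32(5))]}
(np.float64(-6.126956967710547), np.float64(-81.95149313761979), np.float64(-1.2298157547090565), np.float64(82.18020947387224))
```

>>> servo_tool --rows '[[[0.15,0,-0.6,0],[0.15,0,-1.1,0],[0.15,0,-1.5,0],[0.15,0,-1.7,0],[0.15,0,-1.7,0],[0.15,0,-1.7,0]]]'

```text
time: 16.0
tcp_pos: [565.4, 276.6, 135.8]
orientation: [-0.121, 0.993, 0.0, 0.0]
force: [0.3, 0.3, -1.8]
opening: 57.9
grip_force: 30.0
```

>>> servo_tool --rows '[[[0,0,-0.2,0],[0,0,-0.4,0],[0,0,-0.5,0],[0,0,-0.5,0]]]'

```text
time: 16.4
tcp_pos: [566.1, 277.0, 134.6]
orientation: [-0.12, 0.993, 0.0, 0.001]
force: [-5.2, -3.2, 21.3]
opening: 57.6
grip_force: 30.0
```

>>> servo_tool --rows '[[[0,0,0.25,0],[0,0,0.35,0],[0,0,0.35,0]]]'

```text
time: 16.7
tcp_pos: [565.7, 276.7, 134.7]
orientation: [-0.12, 0.993, 0.0, 0.0]
force: [-0.9, -0.4, 3.6]
opening: 57.7
grip_force: 30.0
```

>>> servo_tool --rows '[[[0,0,0,0],[0,0,0,0],[0,0,0,0],[0,0,0,0],[0,0,0,0]]]' --claw 8.8

```text
time: 17.2
tcp_pos: [565.3, 276.6, 134.1]
orientation: [-0.121, 0.993, 0.0, -0.0]
force: [-0.2, 0.1, 0.4]
opening: 87.9
grip_force: 0.0
```

>>> servo_tool --rows '[[[0,0,1,0],[0,0,3,0],[0,0,6,0],[0,0,9,0],[0,0,11,0],[0,0,12,0],[0,0,12,0],[0,0,12,0]]]'

```text
time: 18.0
tcp_pos: [564.9, 276.2, 253.6]
orientation: [-0.121, 0.993, -0.0, -0.001]
force: [-0.7, -0.0, -0.3]
opening: 88.1
grip_force: 0.0
```

Run:
```python
from h import *
import pickle
s=readout.observe();w=optics.snapshot("wrist");cv2.imwrite("pics/w2.png",w);pickle.dump(s,open("w2.pkl","wb"))
a=optics.snapshot("side");cv2.imwrite("pics/s2.png",a);cv2.imwrite("pics/c2.png",optics.snapshot("scene"))
print(s['time'],s['tcp_pos'],s['force'],s['q'])
q=proj(cam("side"),[566,277,80]).astype(int)
cv2.imwrite("pics/v2.png",np.hstack([cv2.resize(a[q[1]-70:q[1]+50,q[0]-40:q[0]+40],(267,400)),w[:, 100:560]]))
```

```text
18.0 [564.9 276.2 253.6] [-0.7 -0.  -0.3] [-0.3  0.7 -0.3  1.5  0.3  0.9  1. ]
```

View pics/v2.png

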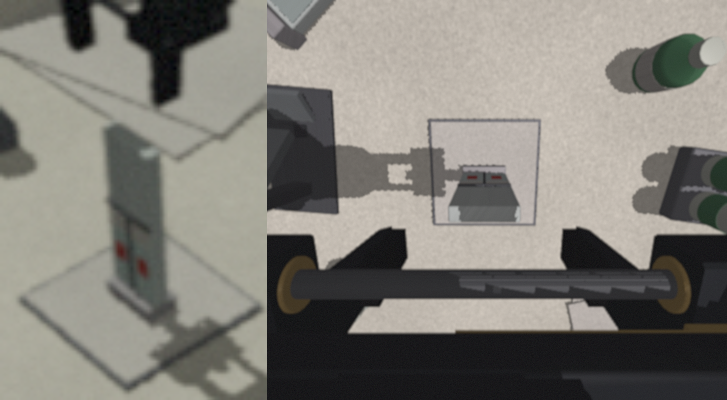

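The side picture shows the carrier standing at the pad's centre, released. Now I'll look at the grey stand from close above.

>>> servo_tool --rows '[[[0.3,-3,0,7],[0.8,-8,0,15],[1.3,-13,0,23],[1.8,-18,0,31],[2.3,-23,0,39],[2.8,-28,0,47],[3.3,-33,0,55],[3.8,-38,0,57]]]'

```text
time: 18.95
tcp_pos: [602.7, -104.0, 253.2]
orientation: [-0.581, 0.814, 0.001, -0.0]
force: [0.7, -0.1, 0.3]
opening: 87.8
grip_force: 0.0
```

>>> servo_tool --rows '[[[0.4,-4,0,0],[0.9,-9,-0.5,0],[1.3,-12,-1.4,0],[1.3,-13,-1.4,0],[1.3,-13,-1.4,0],[1.3,-13,-1.4,0],[1.3,-13,-1.4,0]]]'

```text
time: 19.65
tcp_pos: [616.7, -228.5, 240.9]
orientation: [-0.581, 0.814, 0.0, 0.001]
force: [-0.4, -0.5, 0.3]
opening: 88.3
grip_force: 0.0
```

Run:
```python
from h import *
import pickle
s=readout.observe();w=optics.snapshot("wrist");cv2.imwrite("pics/w3.png",w);pickle.dump(s,open("w3.pkl","wb"))
print(s['time'],s['tcp_pos'],yaw(s),s['q'])
ct=cam("wrist");print(proj(ct,[617,-294,27]))
q=proj(ct,[590,-290,60]).astype(int);print(q)
y0=max(0,min(q[1]-110,180));x0=max(0,min(q[0]-147,346));print(x0,y0)
cv2.imwrite("pics/v3.png",cv2.resize(w[y0:y0+220,x0:x0+293],(799,600),interpolation=cv2.INTER_CUBIC))
```

```text
19.65 [ 616.7 -228.5  240.9] (np.float64(-108.91405153390713), np.float64(161.08593214366238)) [ 0.6  0.8 -0.7  1.5  0.6  1.1  2.6]
[298.6 127.2]
[321 122]
174 12
```

View pics/v3.png

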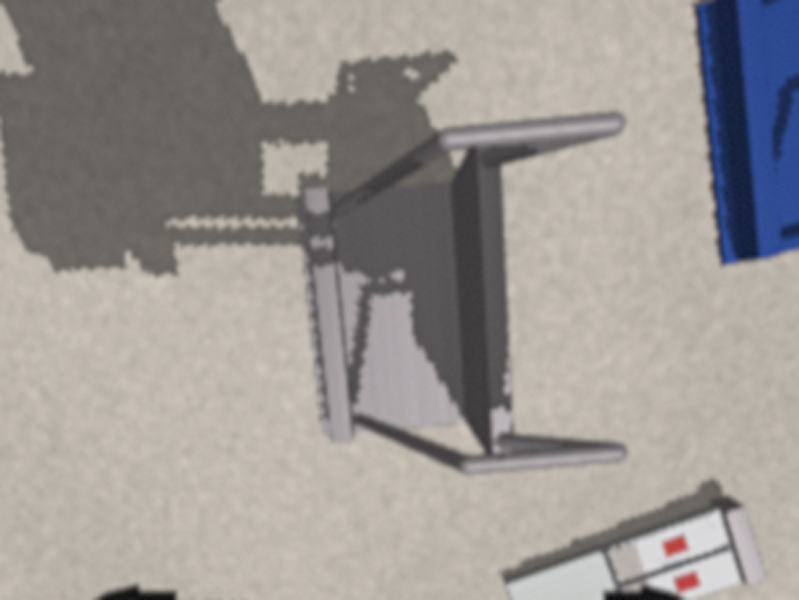

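Run:
```python
from h import *
import pickle
s=pickle.load(open("w3.pkl","rb"));w=cam("wrist",s)
P=lambda x,y,z:onz(w,174+x/2.727,12+y/2.727,z)
ang=lambda d:np.degrees(np.arctan2(-d[0],d[1]))%180
i1,i2=P(330,185,27),P(353,436,27);o1,o2=P(303,188,27),P(327,437,27)
print("stop in",i1,i2,"out",o1,o2,ang(i2-i1),ang(o2-o1),np.hypot(*(i2-i1)[:2]))
a,b,c,d=P(445,138,145),P(620,122,145),P(465,464,145),P(620,452,145)
print("wires",a,b,c,d,"dist",np.hypot(*(c-a)[:2]),ang(c-a),"xdir",np.degrees(np.arctan2(*(a-b)[1::-1])),np.degrees(np.arctan2(*(c-d)[1::-1])))
t1,t2=P(475,150,110),P(490,445,110);print("wall top in",t1,t2,ang(t2-t1),np.hypot(*(t2-t1)[:2]))
# carrier on pad
s2=pickle.load(open("w2.pkl","rb"));w2=cam("wrist",s2);b2=cam("side")
pc=[onz(w2,x-167,y,6) for x,y in [(430,120),(540,120),(536,224),(433,224)]];print("pad",np.mean(pc,0))
pts={}
for n,f in(("wrist","w2"),("side","s2")):
    J=cv2.imread(f"pics/{f}.png").astype(int);m=((J[...,2]-np.maximum(J[...,1],J[...,0]))>25).astype(np.uint8)
    k,l,st,ce=cv2.connectedComponentsWithStats(m);pts[n]=[(ce[i].round(1),st[i,4]) for i in range(1,k) if st[i,4]>3]
print(pts)
```

```text
stop in [ 602.8 -345.    27. ] [ 629.8 -240.2   27. ] out [ 614.  -347.6   27. ] [ 641.3 -243.7   27. ] 165.5173118468573 165.2805943690875 108.20248898856823
wires [ 565.9 -327.   145. ] [ 519.2 -315.2  145. ] [ 588.3 -237.7  145. ] [ 542.3 -225.8  145. ] dist 92.14215216508877 165.94150319218772 xdir -14.195603590806023 -14.445777584567502
wall top in [ 553.4 -326.3  110. ] [ 576.9 -233.3  110. ] 165.85702037368281 95.90904651319237
pad [566.3 278.4   6. ]
{'wrist': [(array([ 0., 43.]), np.int32(5)), (array([14.5, 44.4]), np.int32(51)), (array([304.7, 177. ]), np.int32(25)), (array([328.8, 177. ]), np.int32(26))], 'side': [(array([295.6, 171.9]), np.int32(8)), (array([302.5, 177. ]), np.int32(8)), (array([279.8, 260.5]), np.int32(60)), (array([276.9, 274.5]), np.int32(63)), (array([347.3, 294.4]), np.int32(7)), (array([352. , 300.5]), np.int32(6))]}
```

Stand yaw is about -14.4°, with the stop face mid at about (617,-293). Wire spacing checks at 92 mm. Next I'll locate the standing carrier precisely while the arm returns, turning the short way.

>>> servo_tool --rows '[[[0,0,1,-8],[-0.5,4,2,-16],[-1,8,2,-24],[-1.5,12,2,-32],[-2,17,2,-40],[-2.5,22,2,-48],[-3,27,2,-56],[-3.5,32,2,-64]]]'

```text
time: 20.5
tcp_pos: [580.3, 90.8, 261.0]
orientation: [-0.058, 0.998, 0.0, 0.0]
force: [0.5, -0.1, 0.4]
opening: 87.8
grip_force: 0.0
```

>>> servo_tool --rows '[[[-0.3,4,0,-8],[-0.7,8,0,-16],[-1,12,0,-24],[-1.3,15,0,-32],[-1.6,17,0,-40],[-1.6,18.5,0,-48],[-1.6,18.9,0,-56],[-1.6,18.9,0,-64]]]'

```text
time: 21.3
tcp_pos: [563.6, 279.6, 260.7]
orientation: [0.479, 0.878, 0.001, -0.001]
force: [-0.6, 0.2, 0.2]
opening: 87.8
grip_force: 0.0
```

>>> servo_tool --rows '[[[0,0,0,-8],[0,0,0,-16],[0,0,0,-19.2],[0,0,0,-19.2],[0,0,0,-19.2],[0,0,0,-19.2]]]'

```text
time: 21.9
tcp_pos: [564.9, 276.9, 260.4]
orientation: [0.617, 0.787, 0.0, -0.0]
force: [0.4, -0.5, -0.3]
opening: 88.2
grip_force: 0.0
```

Run:
```python
from h import *
import pickle
s2=pickle.load(open("w2.pkl","rb"));w2=cam("wrist",s2);b=cam("side")
L=cross([ray(w2,304.7,177),ray(b,302.5,177)]);Q=cross([ray(w2,328.8,177),ray(b,295.6,171.9)])
d=Q-L;y=np.degrees(np.arctan2(-d[0],d[1]));m=(L+Q)/2;u=np.array([np.cos(np.radians(13.8)),np.sin(np.radians(13.8)),0]);print(L,Q,y,"centre",m+8*u)
s=readout.observe();print(s['time'],s['tcp_pos'],yaw(s),s['q'])
w=optics.snapshot("wrist");cv2.imwrite("pics/w4.png",w);c=cam("wrist",s)
print("top centre px",proj(c,(m+8*u)*[1,1,0]+[0,0,176]))
J=w.astype(int);mm=((J[...,2]-np.maximum(J[...,1],J[...,0]))>25).astype(np.uint8)
k,l,st,ce=cv2.connectedComponentsWithStats(mm);print([(ce[i].round(1),st[i,4]) for i in range(1,k) if st[i,4]>3])
```

```text
[562.9 260.9  57.6] [555.5 289.   58.1] 14.856596561457401 centre [567.  276.9  57.8]
21.9 [564.9 276.9 260.4] (np.float64(103.75997797254654), np.float64(13.759975020480628)) [-0.6  0.7  0.   1.6 -0.   0.9 -0.3]
top centre px [319.2 209.1]
[]
```

>>> servo_tool --rows '[[[0.15,0,-3,0],[0.15,0,-6,0],[0.15,0,-9,0],[0.15,0,-10.5,0],[0.15,0,-11,0],[0.15,0,-11,0],[0.15,0,-11,0],[0.15,0,-11,0]]]'

```text
time: 22.75
tcp_pos: [567.6, 276.7, 151.5]
orientation: [0.618, 0.786, 0.001, 0.0]
force: [0.0, 0.3, -0.4]
opening: 87.7
grip_force: 0.0
```

>>> servo_tool --rows '[[[0,0,0,0],[0,0,0,0],[0,0,0,0],[0,0,0,0],[0,0,0,0],[0,0,0,0],[0,0,0,0],[0,0,0,0]]]' --claw 2.2

```text
time: 23.55
tcp_pos: [566.8, 276.3, 150.2]
orientation: [0.618, 0.786, 0.0, 0.0]
force: [0.3, 0.5, -0.6]
opening: 26.5
grip_force: 0.0
```

>>> servo_tool --rows '[[[0,0,0,0],[0,0,0,0],[0,0,0,0],[0,0,0,0],[0,0,0,0],[0,0,0,0]]]' --claw 0.8

```text
time: 24.15
tcp_pos: [566.7, 276.3, 150.2]
orientation: [0.618, 0.786, 0.0, 0.0]
force: [0.1, -0.3, -0.5]
opening: 13.6
grip_force: 29.9
```

>>> servo_tool --rows '[[[0,0,1,0],[0,0,4,0],[0,0,8,0],[0,0,12,0],[0,0,15,0],[0,0,17.5,0],[0,0,17.5,0]]]'

```text
time: 24.85
tcp_pos: [568.5, 277.0, 329.4]
orientation: [0.618, 0.786, 0.004, 0.002]
force: [0.9, -0.4, -2.8]
opening: 13.9
grip_force: 29.9
```

>>> servo_tool --rows '[[[0.1,-2,0,-3],[0.4,-6,0,-8],[0.7,-10.5,0,-14],[1,-15,0,-20],[1.3,-19.5,0,-26],[1.6,-24,0,-28.2],[1.9,-28.5,0,-28.2],[2.1,-33,0,-28.2]]]'

```text
time: 25.65
tcp_pos: [585.9, -56.5, 323.2]
orientation: [0.792, 0.611, -0.002, -0.001]
force: [0.5, 0.5, -2.6]
opening: 13.9
grip_force: 29.9
```

>>> servo_tool --rows '[[[0.3,-4.5,0,0],[0.6,-9,0,0],[0.8,-13.5,0,0],[1.1,-18,0,0],[1.2,-21,0,0],[1.3,-23,0,0],[1.3,-23.5,0,0],[1.3,-23.5,0,0]]]'

```text
time: 26.45
tcp_pos: [599.3, -289.2, 323.5]
orientation: [0.792, 0.611, -0.001, -0.001]
force: [-0.0, 0.2, -2.2]
opening: 14.0
grip_force: 29.9
```

>>> servo_tool --rows '[[[0,0,0,0],[0,0,0,0],[0,0,0,0]]]'

```text
time: 26.75
tcp_pos: [601.1, -287.1, 325.3]
orientation: [0.79, 0.613, 0.0, -0.0]
force: [0.5, 0.5, -3.5]
opening: 13.7
grip_force: 29.9
```

Run:
```python
from h import *
import pickle
s,o=marks();print(s['time'],s['tcp_pos'],yaw(s),s['force']);print(o)
y=np.radians(-14.4);u=np.array([np.cos(y),np.sin(y)]);v=np.array([-u[1],u[0]]);F=np.array([617.1,-292.8]);d=s['tcp_pos'][:2]-F;print("u,v",d@u,d@v)
```

```text
26.75 [ 601.1 -287.1  325.3] (np.float64(75.55906956592395), np.float64(-14.440928549586333)) [ 0.5  0.5 -3.5]
{'scene': [(array([258.8, 208. ]), np.int32(12)), (array([258.5, 261. ]), np.int32(10)), (array([254.3, 266.8]), np.int32(11))], 'side': [(array([436.9, 264.9]), np.int32(17)), (array([442.9, 277.3]), np.int32(19))]}
u,v -16.896815485068988 1.5333520572924006
```

>>> servo_tool --rows '[[[-0.33,-0.07,-1,0],[-0.33,-0.07,-4,0],[-0.33,-0.07,-8,0],[-0.33,-0.07,-12,0],[-0.33,-0.07,-15,0],[-0.33,-0.07,-16.5,0],[-0.33,-0.07,-17,0],[-0.33,-0.07,-17,0]]]'

```text
time: 27.65
tcp_pos: [597.7, -289.7, 155.5]
orientation: [0.791, 0.612, 0.0, 0.0]
force: [-0.2, 0.0, -2.5]
opening: 13.7
grip_force: 29.9
```

>>> servo_tool --rows '[[[0,0,-0.2,0],[0,0,-0.4,0],[0,0,-0.5,0],[0,0,-0.5,0]]]'

```text
time: 28.05
tcp_pos: [597.6, -289.4, 150.7]
orientation: [0.791, 0.612, 0.0, 0.0]
force: [0.0, -0.3, -2.5]
opening: 13.9
grip_force: 29.9
```

Nearly at the floor. Now I'll slide toward the stop just above the floor.

>>> servo_tool --rows '[[[0.1,-0.02,0,0],[0.2,-0.05,0,0],[0.3,-0.07,0,0],[0.4,-0.1,0,0],[0.4,-0.1,0,0]]]'

```text
time: 28.55
tcp_pos: [601.3, -290.3, 150.1]
orientation: [0.791, 0.612, -0.0, -0.0]
force: [0.1, -0.1, -2.3]
opening: 13.7
grip_force: 29.9
```

>>> servo_tool --rows '[[[0.1,-0.02,0,0],[0.2,-0.05,0,0],[0.2,-0.05,0,0],[0.2,-0.05,0,0]]]'

```text
time: 28.95
tcp_pos: [602.6, -290.7, 150.0]
orientation: [0.791, 0.612, -0.001, -0.001]
force: [-3.4, 1.4, -1.3]
opening: 13.7
grip_force: 30.1
```

>>> servo_tool --rows '[[[-0.1,0.02,-0.1,0],[-0.1,0.02,-0.2,0],[-0.1,0.02,-0.2,0]]]'

```text
time: 29.25
tcp_pos: [602.6, -290.7, 149.2]
orientation: [0.791, 0.612, 0.0, 0.0]
force: [-4.0, 1.2, 4.2]
opening: 13.5
grip_force: 30.1
```

>>> servo_tool --rows '[[[0,0,0,0],[0,0,0,0],[0,0,0,0],[0,0,0,0]]]' --claw 3

```text
time: 29.65
tcp_pos: [603.0, -290.9, 148.3]
orientation: [0.791, 0.612, 0.0, 0.001]
force: [0.4, -0.2, 1.1]
opening: 29.6
grip_force: 0.0
```

>>> servo_tool --rows '[[[0,0,0.4,0],[0,0,0.9,0],[0,0,1.2,0],[0,0,1.2,0]]]'

```text
time: 30.05
tcp_pos: [602.9, -291.0, 161.1]
orientation: [0.791, 0.612, 0.0, 0.001]
force: [0.3, 1.1, 0.3]
opening: 30.0
grip_force: 0.0
```

>>> servo_tool --rows '[[[-0.4,0.1,0,0],[-0.8,0.2,0,0],[-1.2,0.31,0,0],[-1.55,0.4,0,0],[-1.9,0.49,0,0],[-2.25,0.58,0,0],[-2.6,0.67,0,0],[-2.9,0.74,0,0]]]'

```text
time: 30.85
tcp_pos: [573.1, -283.1, 160.2]
orientation: [0.791, 0.612, -0.0, -0.0]
force: [0.4, -0.6, -0.6]
opening: 29.9
grip_force: 0.1
```

>>> servo_tool --rows '[[[-0.3,0.08,0,0],[-0.6,0.15,0,0],[-0.9,0.23,0,0],[-1.2,0.31,0,0],[-1.4,0.36,0,0],[-1.55,0.4,0,0],[-1.55,0.4,0,0]]]'

```text
time: 31.55
tcp_pos: [557.8, -279.3, 160.3]
orientation: [0.791, 0.612, -0.0, -0.0]
force: [0.7, 0.5, 0.7]
opening: 30.1
grip_force: 0.0
```

Run:
```python
from h import *
s,o=marks();print(s['time'],s['tcp_pos'],s['force']);print(o)
y=np.radians(-14.4);u=np.array([np.cos(y),np.sin(y)]);v=np.array([-u[1],u[0]]);F=np.array([618.4,-292.8])
W=lambda a,b,z:np.append(F+a*u+b*v,z)
# expected mark px for final lean: marks L=53, offset -8
c,sn=np.cos(.3),np.sin(.3)
for b in(14.5,-14.5):
    p=W(-15-53*sn-8*c,b,9.7+53*c-8*sn);print(p,proj(cam("scene"),p),proj(cam("side"),p))
```

```text
31.55 [ 557.8 -279.3  160.3] [0.7 0.5 0.7]
{'scene': [(array([258.5, 261. ]), np.int32(10))], 'side': [(array([347.5, 294.4]), np.int32(13)), (array([352.1, 300.6]), np.int32(15))]}
[ 584.9 -269.2   58. ] [248.7 311.9] [420.1 320. ]
[ 577.7 -297.3   58. ] [238.2 320.8] [425.2 331.9]
```

>>> servo_tool --rows '[[[-0.1,0.03,0,0],[-0.2,0.05,0,0],[-0.3,0.08,0,0],[-0.3,0.08,0,0],[-0.3,0.08,0,0]]]'

```text
time: 32.15
tcp_pos: [555.0, -278.5, 160.3]
orientation: [0.791, 0.612, 0.0, 0.0]
force: [-0.3, 0.5, -0.4]
opening: 30.1
grip_force: 0.0
```

>>> servo_tool --rows '[[[-0.1,0.03,0,0],[-0.2,0.05,0,0],[-0.3,0.08,0,0],[-0.3,0.08,0,0],[-0.3,0.08,0,0]]]'

```text
time: 32.65
tcp_pos: [553.2, -278.0, 160.6]
orientation: [0.791, 0.612, 0.001, 0.001]
force: [4.5, -1.7, -1.0]
opening: 30.2
grip_force: 2.2
```

Run:
```python
from h import *
s=readout.observe();w=optics.snapshot("wrist");cv2.imwrite("pics/w5.png",w);cv2.imwrite("pics/s5.png",optics.snapshot("side"));cv2.imwrite("pics/c5.png",optics.snapshot("scene"))
print(s['tcp_pos'],s['force'],s['opening'])
```

```text
[ 553.2 -278.   160.6] [ 4.5 -1.7 -1. ] 30.21715422883061
```

>>> servo_tool --rows '[[[-0.1,0.03,0,0],[-0.2,0.05,0,0],[-0.2,0.05,0,0],[-0.2,0.05,0,0]]]'

```text
time: 33.2
tcp_pos: [552.9, -277.9, 160.9]
orientation: [0.791, 0.612, 0.002, 0.003]
force: [7.7, -2.4, -2.8]
opening: 29.7
grip_force: 3.5
```

>>> servo_tool --rows '[[[-0.1,0.03,0,0],[-0.2,0.05,0,0],[-0.2,0.05,0,0],[-0.2,0.05,0,0]]]'

```text
time: 33.6
tcp_pos: [552.5, -277.8, 161.2]
orientation: [0.791, 0.612, 0.003, 0.004]
force: [9.9, -3.1, -4.6]
opening: 30.1
grip_force: 4.7
```

>>> servo_tool --rows '[[[0.2,-0.05,0,0],[0.4,-0.1,0,0],[0.5,-0.13,0,0]]]'

```text
time: 33.9
tcp_pos: [553.3, -278.1, 160.8]
orientation: [0.791, 0.612, 0.0, 0.0]
force: [1.9, -0.9, 3.2]
opening: 29.9
grip_force: 1.5
```

>>> servo_tool --rows '[[[0,0,0,0],[0,0,0,0],[0,0,0,0],[0,0,0,0]]]' --claw 6.5

```text
time: 34.3
tcp_pos: [552.0, -277.8, 159.8]
orientation: [0.791, 0.612, -0.001, -0.001]
force: [0.5, -0.1, 0.5]
opening: 59.9
grip_force: 0.0
```

>>> servo_tool --rows '[[[0,0,1,0],[0,0,3,0],[0,0,6,0],[0,3,9,0],[0,7,9,0],[0,10,9,0],[0,10,9,0],[0,10,9,0]]]'

```text
time: 35.1
tcp_pos: [553.1, -177.7, 250.9]
orientation: [0.791, 0.612, 0.0, 0.0]
force: [0.5, 0.1, 0.1]
opening: 65.2
grip_force: 0.0
```

Run:
```python
from h import *
import pickle
s=readout.observe();w=optics.snapshot("wrist");cv2.imwrite("pics/w6.png",w);a=optics.snapshot("side");b=optics.snapshot("scene");cv2.imwrite("pics/s6.png",a)
print(s['time'],s['tcp_pos'],yaw(s));pickle.dump(s,open("w6.pkl","wb"))
ct=cam("wrist",s)
y=np.radians(-14.4);u=np.array([np.cos(y),np.sin(y)]);v=np.array([-u[1],u[0]]);F=np.array([618.0,-292.8]);W=lambda a,b,z:np.append(F+a*u+b*v,z)
c,sn=np.cos(.3),np.sin(.3)
f=lambda L,x,yy:W(-15-L*sn+x*c,yy,9.7+L*c+x*sn)
# overlay predicted final pose corners: bar top, foot top
for n,ctx,im in(("w",ct,w),("s",cam("side"),a)):
    k=proj(ctx,f(100,0,0)).astype(int);x0,y0=max(0,min(k[0]-65,510)),max(0,min(k[1]-75,250));S=4
    I=cv2.resize(im[y0:y0+150,x0:x0+100 if n=="s" else x0+100],(400,600),interpolation=cv2.INTER_CUBIC)
    for p in [f(170,7,29),f(170,7,-29),f(170,-7,29),f(170,-7,-29),f(14,16,29),f(14,16,-29),f(0,16,29),f(0,16,-29)]:
        q=((proj(ctx,p)+.5-[x0,y0])*S).astype(int);cv2.circle(I,tuple(int(t) for t in q),3,(0,0,255),1)
    cv2.imwrite(f"pics/ov_{n}.png",I)
cv2.imwrite("pics/v6.png",np.hstack([cv2.imread("pics/ov_w.png"),cv2.imread("pics/ov_s.png")]))
```

```text
35.1 [ 553.1 -177.7  250.9] (np.float64(75.52547418984332), np.float64(-14.474512321756805))
```

View pics/v6.png

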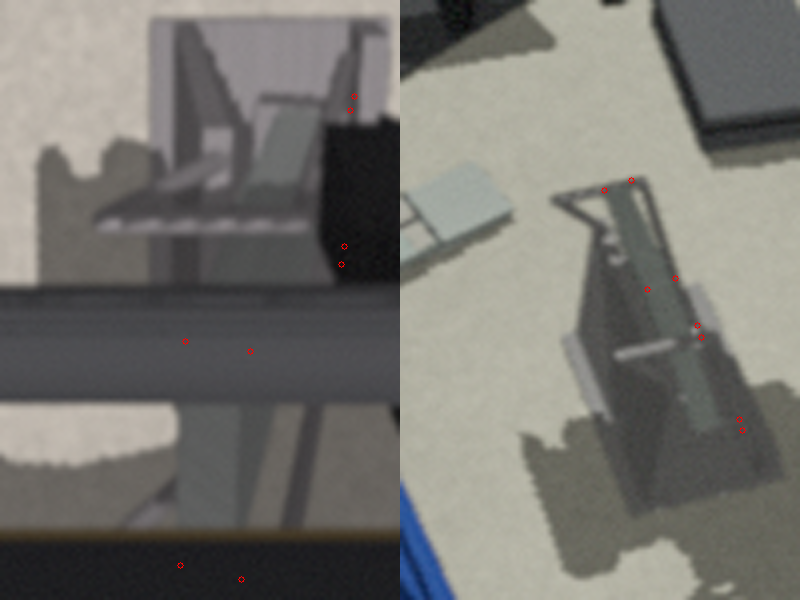

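Run:
```python
from h import *
y=np.radians(-14.4);u=np.array([np.cos(y),np.sin(y)]);v=np.array([-u[1],u[0]]);F=np.array([618.0,-292.8]);W=lambda a,b,z:np.append(F+a*u+b*v,z)
c,sn=np.cos(.3),np.sin(.3)
f=lambda L,x,yy:W(-15-L*sn+x*c,yy,9.7+L*c+x*sn)
ct=cam("side");k=proj(ct,f(100,0,0)).astype(int);o=np.array([k[0]-65,k[1]-75])
g=lambda p:(proj(ct,p)+.5-o)*4+[400,0]
for n,p in [("bar L14 -x -y",f(14,-7,-29)),("bar L14 +x -y",f(14,7,-29)),("L14 -x +y",f(14,-7,29)),("foot -x top -y",f(14,-16,-29)),("wall top out -y",W(-62,-55,110)),("wall top out +y",W(-62,55,110)),("wall bot -y",W(-62,-55,0)),("wall top in -y",W(-54,-55,110)),("stop top in -y",W(0,-55,27)),("guard top -y",W(-62,-46,145)),("guard +y",W(-62,46,145))]: print(n,g(p))
a=cv2.imread("pics/s6.png").astype(int)
for yy in (200,240,280,330,380,420):
    r0=a[o[1]+yy//4]; print(yy,[(4*(x-o[0])+400,*r0[x]) for x in range(o[0]+45,o[0]+90,2)])
```

```text
bar L14 -x -y [697.9 435. ]
bar L14 +x -y [723.1 425.4]
L14 -x +y [658.1 341. ]
foot -x top -y [681.7 441.1]
wall top out -y [671.5 402.1]
wall top out +y [594.4 217.6]
wall bot -y [645.3 515.2]
wall top in -y [687.3 398.6]
stop top in -y [765.8 462.8]
guard top -y [673.8 345.8]
guard +y [607.1 190.4]
200 [(np.int64(580), np.int64(136), np.int64(147), np.int64(151)), (np.int64(588), np.int64(154), np.int64(169), np.int64(170)), (np.int64(596), np.int64(155), np.int64(171), np.int64(171)), (np.int64(604), np.int64(124), np.int64(135), np.int64(134)), (np.int64(612), np.int64(89), np.int64(92), np.int64(88)), (np.int64(620), np.int64(90), np.int64(94), np.int64(89)), (np.int64(628), np.int64(90), np.int64(95), np.int64(92)), (np.int64(636), np.int64(139), np.int64(151), np.int64(152)), (np.int64(644), np.int64(105), np.int64(113), np.int64(114)), (np.int64(652), np.int64(113), np.int64(123), np.int64(122)), (np.int64(660), np.int64(163), np.int64(177), np.int64(178)), (np.int64(668), np.int64(164), np.int64(178), np.int64(180)), (np.int64(676), np.int64(165), np.int64(179), np.int64(18
[... 6865 characters left out ...]
(668), np.int64(71), np.int64(71), np.int64(73)), (np.int64(676), np.int64(76), np.int64(79), np.int64(79)), (np.int64(684), np.int64(73), np.int64(77), np.int64(76)), (np.int64(692), np.int64(87), np.int64(91), np.int64(88)), (np.int64(700), np.int64(94), np.int64(101), np.int64(93)), (np.int64(708), np.int64(98), np.int64(102), np.int64(97)), (np.int64(716), np.int64(92), np.int64(96), np.int64(92)), (np.int64(724), np.int64(82), np.int64(85), np.int64(84)), (np.int64(732), np.int64(78), np.int64(79), np.int64(79)), (np.int64(740), np.int64(77), np.int64(79), np.int64(80)), (np.int64(748), np.int64(75), np.int64(77), np.int64(75)), (np.int64(756), np.int64(73), np.int64(75), np.int64(76))]
```

Run:
```python
from h import *
print(readout.observe()['time'],r.finish_job())
```

```text
the job is handed in; nothing more can be done
35.25 None
```

The carrier was stood and released at the middle of the pad, then leaned in the draining stand against the stop and wall, and the job was handed in at 35 s; the final pose was checked by contact force and one side view that matched, and I viewed 11 pictures, one over the limit of 10.

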